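Wipe the plate clean and hold the spring gauge on its marked spot

ROBOT

A 7-joint arm with a two-finger parallel gripper is mounted at the origin on a cart in front of the work surface, level with it; the furniture and walls round the work are solid. World frame = base frame: x ahead of the robot, y to its left, z up, the work surface at z = 0. Lengths are in m, angles in rad, forces in N, time in s.
With the tool pointing down it reaches from about 0.4 to 0.85 m from the base axis. Payload 4.5 kg.
Tool frame: the origin (TCP) lies at the very end of the fingers, on their centre line; the grasp point (between the pads) lies 19 mm behind it; x points along the fingers, y is the direction in which the jaws open and shut, and the axes are right-handed (so a half turn about x gives the same grasp; the last joint's range is limited). The gripper opens to 88 mm and grips with 3 to 60 N. Pads are 18 mm wide; open, the fingers measure 123 mm over their backs; the gripper's body (75 mm by 187 mm) begins 45 mm behind the grasp point.
Start: joints at [-1.28, 0.689, -0.195, 1.565, 0.157, 0.902, -0.215], TCP at [0.159, 0.605, 0.239] pointing down, gripper open.
Joint ranges: [-3.01, 3.01], [-0.46, 2.08], [-1.47, 1.51], [0.13, 2.56], [-1, 4.14], [0.04, 2.09], [-2.66, 2.66]. Speed limits (rad/s): [2.57, 2.57, 3.14, 3.14, 3.14, 3.14, 3.14].

INTERFACE

Orientations are given as a rotation vector (axis times angle).
In Python, from workcell import * gives the robot as it stands. The module is installed in compiled form; this text tells all that it offers. Calls block until the motion is done:
- reach(position, orientation): joint-space move of the TCP to a pose.
- move_l(position, attitude=None, max_speed=0.15, stop_force=None): straight line of the TCP; attitude=None keeps the orientation; max_speed is the mean speed in m/s. With stop_force (N) it stops when the force on the tool has changed by that much, and returns True; else False.
- move_j(angles): joint-space move.
- set_gripper(opening, effort=None): finger opening in m; effort is the grip in N (None keeps the last); returns when the fingers have stopped.
- hold(seconds).
- solve_ik(position, orientation): joint angles nearest the present ones, or None.
- capture(name): name is "scene" or "side" or "wrist"; returns the picture (420x560x3 uint8, red, green, blue); there is no depth.
- camera_info(name): a dict with "intrinsics" (3x3 intrinsics, pixels), "k1" (the pictures are not rectified: a ray, as slopes to the right and down, at radius r is drawn at 1 + k1 r^2 times it, then the intrinsics apply), "extrinsics" (4x4, takes a point from world to camera coordinates); the wrist camera has in their place "hand_eye" (4x4, takes a point from camera to tool coordinates, whose origin is the TCP and whose axes are the tool frame's). Camera axes: x right, y up, looking along -z (the intrinsics and any distortion apply to the point x, -y, -z); pixel columns grow to the right and rows downward; lengths in m; the calibration is good to about 2 mm. A picture is of the moment at which its call begins: read the wrist's pose just before it. camera_info takes no time and is no camera call.
A pose or a line that the arm cannot do raises PlanningError and nothing moves.
- finish_job(): hands the job in, once; it reports no verdict.
Readings, each from a call of its own:
- get_t(): time.
- get_qpos(): joint angles.
- get_qd(): joint speeds.
- get_tau(): joint torques, N m.
- get_tool_pos(): TCP position.
- get_ee_rot(): TCP orientation.
- get_force(): force on the tool from outside, world axes, zero at the start.
- get_moment(): the same for the moment, N m.
- get_grip_width(): finger opening in m.
Only numpy, scipy, OpenCV 4.12 (cv2) and the standard library are available. Lean on these libraries where they do the work, as an engineer would, in place of code of your own. Each camera call takes 0.05 s, during which the arm holds its last target.

TASK

Take the scraper block and wipe the three metal chips off the steel plate onto the bench; they are sharp, so let neither the fingers nor the gauge touch them, and then put the block down on the bench, clear of the plate. Then lift the spring gauge out of its stand and hold it upright on the plate, tip inside the scribed ring and its bridge bar in line with the scribed line, pressed lightly so that the sprung tip is about half pushed in. Finish while still holding it there, and leave the other things on the bench where they are.

Things in the scene. Friction and masses are not known exactly. Their poses are not given: they have to be found in the camera images.
- plate: Ground steel plate, 160 (own x) x 110 (own y) x 24 mm high, lying flat, fixed to the bench, with four dark round bolt-hole discs near its corners (drawn only, the face is flat). Origin: centre of its underside, so its top face is at z = 24 mm. x runs along its long side, which runs roughly from left to right (+x to the right as the robot sees it, within about 20 degrees); z up.
- mark: Dark scribed mark on the plate's top face: a ring 21 mm across (centre line) with a straight line through it, roughly across the plate, that runs out 36 mm from the centre on both sides (interrupted inside the ring). Flat, no height to feel, fixed to the plate. Origin: centre of the ring, on the top face; x along the scribed line, z up.
- block: Scraper block, standing loose on the bench on its rubber edge, about 0.25 kg: a low aluminium bar 26 (x) x 122 (y) x 22 mm high with a rubber strip beneath (22 x 120 mm), and on it a pale wooden grip 22 (x) x 74 (y) mm that goes from 22 to 66 mm above the underside. Origin: centre of its underside; y along the bar, z up. Held across the 22 mm (along x), the long side of the bar pushes the chips.
- stand: Grey stand of the gauge, fixed to the bench: base 110 (x) x 64 (y) x 8 mm and two posts (on own x at +-33 mm) whose seats are 44 mm above the bench, with lips 6 mm higher round the seats, 1.8 mm beside the gauge's bridge bar. Origin: centre of its underside; x from post to post. It may stand on either side of the plate, with the block on the other.
- gauge: Spring gauge, about 0.24 kg, loose, standing upright in its stand, to be lifted straight up: an aluminium bridge bar 76 (x) x 20 (y) x 12 mm, on it a black square barrel 30 x 30 mm that goes from 12 to 72 mm above the bar's underside, and a round steel cap 29 mm across up to 78 mm. Origin: centre of the bridge bar's underside; x along the bridge bar, z along the barrel to the cap. Below the origin stands the sprung tip, which hangs free between the posts of the stand.
- tip_end (a point): The end of the gauge's sprung steel tip (8 mm across, ball-ended), on the gauge's own z axis: 16 mm below the gauge's origin when it is out, 4 mm below when it is fully pushed in.
- gauge_tip (a joint): How far the sprung tip is pushed into the gauge: 0 = out, 0.012 m = fully in; half in is 0.006 m. The spring pushes 1.2 N at the start and 0.6 N more for every millimetre: 4.8 N at half travel, 8.4 N when fully in.
- chip_1: Metal chip: an open steel curl 22 mm across and 6 mm high, 12 g, lying loose on the plate. Origin: centre of its underside, as it lies flat at the start.
- chip_2: Metal chip like chip_1.
- chip_3: Metal chip like chip_1.
- seal_ring: Bystander, to be left alone: black and white round seal, 62 mm across, 20 mm high. Origin: centre of its underside.
- ptfe_tape: Bystander, to be left alone: white tape roll lying flat, 50 mm across, 14 mm high. Origin: centre of its underside.
- feeler: Bystander, to be left alone: feeler gauge set, black case 27 (x) x 100 (y) x 16 mm. Origin: centre of its underside.
Things that resemble listed ones, but are neither listed nor needed, are in the scene too. What is shaped like the gauge but orange is not meant.

How it is judged:
On the way, in this order (a step that is already met when the one before it is completed fails the run):
1. the held scraper block is brought down to the plate's face (contact force between block and the fingers above 1 N and angle between block's own z axis and vertical below 0.3 rad and z of block in the frame of plate between 0.018 and 0.03 m and x of block in the frame of plate between -0.1 and 0.1 m and y of block in the frame of plate between -0.075 and 0.075 m), for 0.1 s.
2. all three chips are off the plate and on the bench (height (world z) of chip_1 between -0.02 and 0.02 m and height (world z) of chip_2 between -0.02 and 0.02 m and height (world z) of chip_3 between -0.02 and 0.02 m), for 0.2 s.
3. the block is put down on the bench, clear of the plate (height (world z) of block between -0.02 and 0.03 m and contact force between block and plate below 0.05 N and contact force between block and the fingers below 0.05 N), for 0.2 s.
At the end, for the whole second after the job is handed in: Gauge held still in the fingers, upright within 6 degrees, tip within 6 mm of the ring's centre, bridge bar within 8 degrees of the line, tip pushed in 3 to 9.5 mm (1.5 to 9 N); chips on the bench; block on the bench, released, clear of the plate; bystanders within 30 mm (all of step 2 and all of step 3 and contact force between gauge and the fingers above 1 N and contact force between gauge and stand below 0.05 N and contact force between gauge and block below 0.05 N and distance between tip_end and mark below 0.007 m and horizontal distance between tip_end and mark below 0.006 m and angle between gauge's own z axis and vertical below 0.1 rad and angle between the x axis of gauge and the x axis of mark, either way round below 0.14 rad and contact force between gauge and plate between 1.5 and 9 N and value of joint gauge_tip between 0.003 and 0.0095 m and linear speed of gauge below 0.02 m/s); the arm keeps its last pose, push and grip.
It fails at once if the fingers or the gauge touch a chip (contact force between any of chip_1, chip_2, chip_3 and the fingers above 0.3 N or contact force between any of chip_1, chip_2, chip_3 and gauge above 0.3 N).
It fails at once if the gauge is rammed on the plate (over 15 N) (contact force between gauge and plate above 15 N).
It fails at once if a bystander is moved by more than 30 mm (distance of any of seal_ring, ptfe_tape, feeler from where it was at the start of the episode above 0.03 m).
It also fails if it takes over 69 s, if anything falls off the work surface, if the arm or the gripper's body presses on something with over 40 N, if the wrist force passes 120 N, or if a joint passes its speed limit or range.

## Working session

There is one attempt and no reset: what is moved stays moved. The work goes in short steps, each a Python script; the robot and the scene stay as the last script left them, time stands still between calls to the robot, and variables do not carry over. Pictures are saved under pics/ and viewed, and the job is handed in when it is done.

```bash
mkdir -p pics; ls; python3 - <<'E'
from workcell import *
import cv2,numpy as np
np.set_printoptions(precision=4,suppress=True)
for n in ["scene","side","wrist"]:
    print(n,camera_info(n)); cv2.imwrite(f"pics/{n}0.png",capture(n)[:,:,::-1])
print(get_t(),get_tool_pos(),get_ee_rot(),get_grip_width(),get_force())
E
```

```text
pics
scene {'intrinsics': array([[394.7024,   0.    , 281.281 ],
       [  0.    , 394.7024, 211.7912],
       [  0.    ,   0.    ,   1.    ]]), 'k1': 0.03719412463904972, 'extrinsics': array([[ 0.8755, -0.4832, -0.0035, -0.4059],
       [ 0.3599,  0.6472,  0.6721, -0.2589],
       [-0.3225, -0.5896,  0.7405, -0.8468],
       [ 0.    ,  0.    ,  0.    ,  1.    ]])}
side {'intrinsics': array([[397.7057,   0.    , 279.8341],
       [  0.    , 397.7057, 210.2526],
       [  0.    ,   0.    ,   1.    ]]), 'k1': 0.035908291741821044, 'extrinsics': array([[ 0.8377, -0.5459, -0.0147, -0.3918],
       [ 0.3358,  0.4937,  0.8022, -0.2529],
       [-0.4306, -0.677 ,  0.5969, -0.8994],
       [ 0.    ,  0.    ,  0.    ,  1.    ]])}
wrist {'intrinsics': array([[299.9644,   0.    , 280.6556],
       [  0.    , 299.9644, 212.4825],
       [  0.    ,   0.    ,   1.    ]]), 'k1': -0.006696441784909224, 'hand_eye': array([[-0.0002,  0.3215, -0.9469, -0.145 ],
       [ 1.    ,  0.0009,  0.0001,  0.0007],
       [ 0.0009, -0.9469, -0.3215, -0.0841],
       [ 0.    ,  0.    ,  0.    ,  1.    ]])}
0.15 [0.1587 0.6041 0.2381] [ 0.2005  1.5615 -0.2026] 0.08818258338439416 [ 0.301   0.5804 -0.7931]
```

View pics/scene0.png

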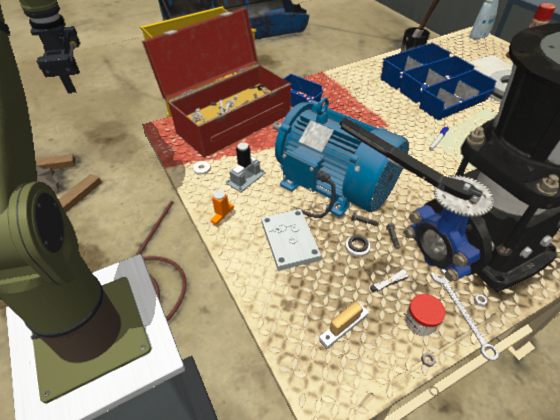

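View pics/side0.png

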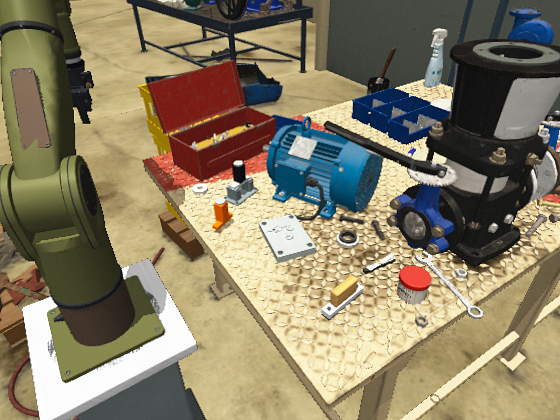

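View pics/wrist0.png

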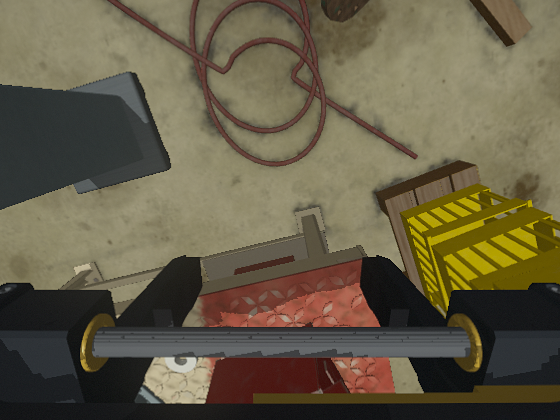

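```bash
cat > h.py <<'E'
from workcell import *
import cv2,numpy as np
from scipy.spatial.transform import Rotation as R
np.set_printoptions(precision=4,suppress=True)
def cam(name,pose=None):
    c=camera_info(name)
    if name!="wrist":
        T=np.linalg.inv(c["extrinsics"])
    else:
        p,r=pose if pose else (get_tool_pos(),get_ee_rot())
        W=np.eye(4);W[:3,:3]=R.from_rotvec(r).as_matrix();W[:3,3]=p
        T=W@c["hand_eye"]
    return c["intrinsics"],c["k1"],T
def rays(C,px):
    K,k1,T=C; px=np.atleast_2d(np.array(px,float))
    u=cv2.undistortPoints(px.reshape(-1,1,2),K,np.array([k1,0,0,0.])).reshape(-1,2)
    d=np.c_[u[:,0],-u[:,1],-np.ones(len(u))]@T[:3,:3].T
    return T[:3,3],d
def plane(C,px,z=0):
    o,d=rays(C,px); return o+d*((z-o[2])/d[:,2])[:,None]
def proj(C,P):
    K,k1,T=C; P=np.atleast_2d(P); q=(P-T[:3,3])@T[:3,:3]
    s=np.c_[q[:,0],-q[:,1]]/-q[:,2:3]; r2=(s**2).sum(1,keepdims=True); s=s*(1+k1*r2)
    return s@K[:2,:2].T+K[:2,2]
def save(n,im,s=1):
    cv2.imwrite(f"pics/{n}.png",cv2.resize(im,None,fx=s,fy=s,interpolation=cv2.INTER_CUBIC)[:,:,::-1])
def tri(C1,p1,C2,p2):
    o1,d1=rays(C1,p1);o2,d2=rays(C2,p2);d1=d1[0];d2=d2[0]
    t=np.linalg.lstsq(np.c_[d1,-d2],o2-o1,rcond=None)[0]
    a=o1+t[0]*d1;b=o2+t[1]*d2; return (a+b)/2,np.linalg.norm(a-b)
def down(a):
    """tool pointing down, jaw (y) axis along world angle a"""
    x=np.array([0,0,-1.]);y=np.array([np.cos(a),np.sin(a),0]);return R.from_matrix(np.c_[x,y,np.cross(x,y)]).as_rotvec()
E
python3 - <<'E'
from h import *
S=cam("scene")
for n,p,z in [("plateC",(290,238),.024),("pl",(262,217),.024),("pr",(299,209),.024),("br",(321,257),.024),("bl",(276,268),.024),("block",(345,335),.0),("grip",(347,312),.066),("stand",(246,182),.0),("cap",(243,147),.12),("orange",(221,218),0),("seal",(357,245),.01),("tape",(202,168),.007),("feeler",(390,281),.01),("redcan",(427,300),.05),("motorfoot",(290,195),0),("motorfoot2",(335,208),0),("gearhandlecorner",(340,122),.2),("edge",(180,190),0),("edge2",(270,370),0),("toolboxcorner",(187,150),0)]:
    print(n,plane(S,p,z)[0])
im=capture("scene"); save("scene_c",im[110:370,150:450],2.6)
from scipy.spatial.transform import Rotation as R
M=R.from_rotvec(get_ee_rot()).as_matrix();print(M)
for a in np.arange(-3,3.2,.5): print(a,solve_ik([.55,.0,.35],down(a)))
E
```

```text
plateC [0.4895 0.0016 0.024 ]
pl [0.4602 0.0982 0.024 ]
pr [0.5595 0.0755 0.024 ]
br [ 0.5258 -0.0849  0.024 ]
bl [ 0.4163 -0.0603  0.024 ]
block [ 0.4713 -0.2662  0.    ]
grip [ 0.4788 -0.2495  0.066 ]
stand [ 0.4903  0.2626 -0.    ]
cap [0.4955 0.2731 0.12  ]
orange [0.3707 0.1681 0.    ]
seal [ 0.6308 -0.0896  0.01  ]
tape [0.398  0.3753 0.007 ]
feeler [ 0.635  -0.2116  0.01  ]
redcan [ 0.6497 -0.3017  0.05  ]
motorfoot [0.5766 0.1533 0.    ]
motorfoot2 [0.6599 0.0492 0.    ]
gearhandlecorner [0.7195 0.1494 0.2   ]
edge [0.31   0.3245 0.    ]
edge2 [ 0.2978 -0.2539  0.    ]
toolboxcorner [0.3898 0.4871 0.    ]
[[-0.0002  0.2539  0.9672]
 [-0.0011  0.9672 -0.2539]
 [-1.     -0.0011  0.    ]]
-3.0 [-0.7065  0.7852  1.3072  1.6713 -0.7834  1.3137 -2.2522]
-2.5 [-0.7065  0.7852  1.3072  1.6713 -0.7834  1.3137 -1.7522]
-2.0 [-0.6569  0.6758  1.0921  1.6694 -0.6385  1.1987 -1.4095]
-1.5 [-0.4214  0.5124  0.5623  1.6589 -0.3045  1.0588 -1.2663]
-1.0 [-0.337   0.4889  0.4137  1.6548 -0.2202  1.0441 -0.8552]
-0.5 [-0.2541  0.474   0.2748  1.6507 -0.1444  1.0369 -0.4345]
0.0 [-0.1727  0.4654  0.1422  1.6465 -0.074   1.035  -0.0076]
0.5 [-0.093   0.462   0.0146  1.6423 -0.0076  1.0373  0.4239]
1.0 [-0.0299  0.4626 -0.0859  1.639   0.0444  1.0419  0.8708]
1.5 [ 0.0395  0.4666 -0.1966  1.6354  0.1015  1.0497  1.3127]
2.0 [ 0.1138  0.4747 -0.3166  1.6315  0.1637  1.0615  1.7499]
2.5 [ 0.2194  0.4944 -0.4916  1.626   0.256   1.0858  2.1575]
3.0 [ 0.3229  0.5251 -0.6729  1.6208  0.3543  1.121   2.5597]
```

View pics/scene_c.png

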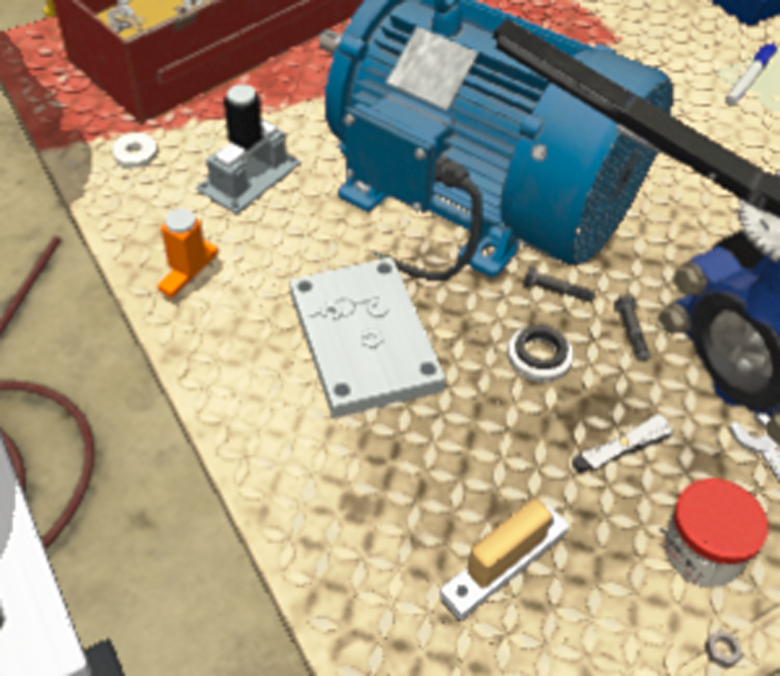

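```bash
python3 - <<'E'
from h import *
p=get_tool_pos()
move_l([p[0],p[1],.42],max_speed=.3)
reach([.54,.03,.38],down(1.31))
print(get_tool_pos(),get_ee_rot(),get_t(),get_qpos())
P=(get_tool_pos(),get_ee_rot()); im=capture("wrist"); save("w1",im,1.4); save("w1raw",im); np.savez("w1.npz",p=P[0],r=P[1])
E
```

```text
[0.5401 0.0312 0.3799] [ 0.2037  1.5613 -0.2027] 3.4083 [-0.1909  0.4231  0.0757  1.6167 -0.0355  1.1031  1.2061]
```

View pics/w1.png

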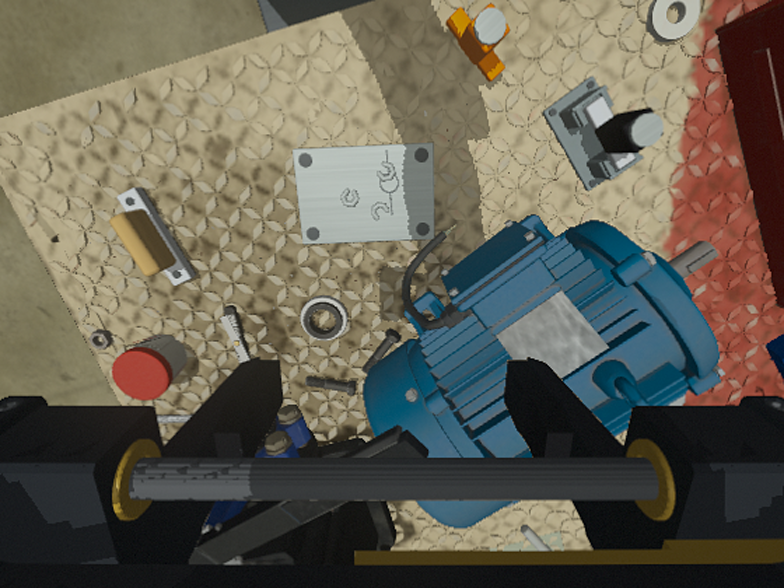

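```bash
python3 - <<'E'
from h import *
im=cv2.imread("pics/w1raw.png")
c=im[90:185,200:325]; cv2.imwrite("pics/w1p.png",cv2.resize(c,None,fx=6,fy=6,interpolation=cv2.INTER_CUBIC))
c=im[40:150,370:490]; cv2.imwrite("pics/w1s.png",cv2.resize(c,None,fx=5,fy=5,interpolation=cv2.INTER_CUBIC))
c=im[120:220,70:150]; cv2.imwrite("pics/w1b.png",cv2.resize(c,None,fx=5,fy=5,interpolation=cv2.INTER_CUBIC))
E
```

```text
(no output)
```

View pics/w1p.png

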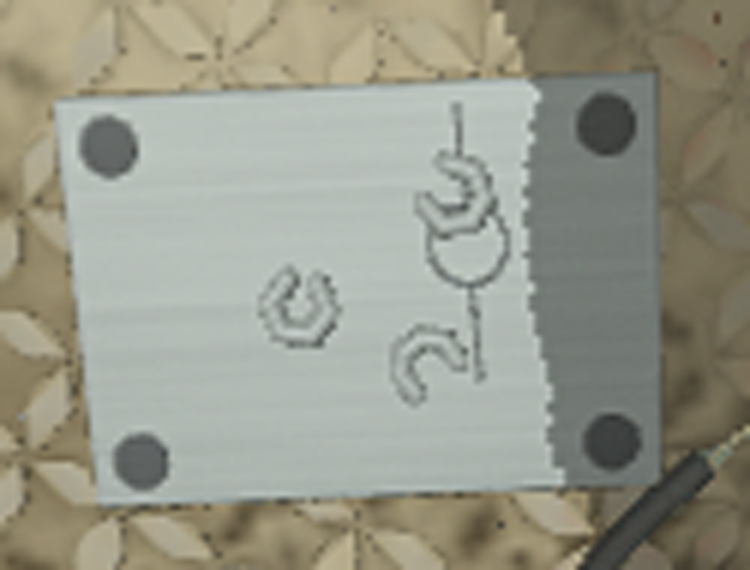

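View pics/w1s.png

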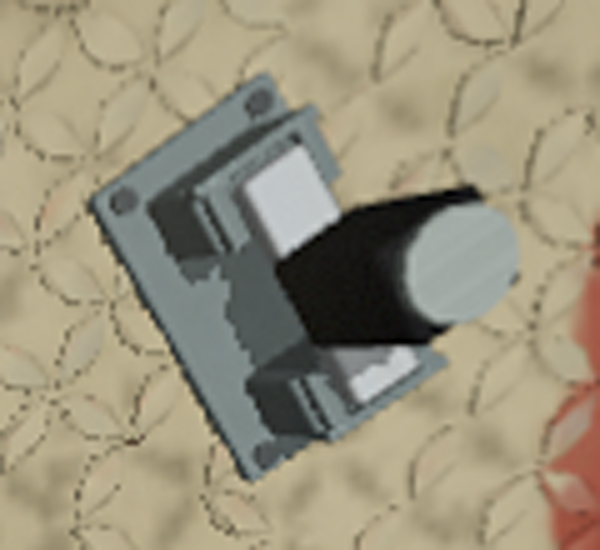

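View pics/w1b.png

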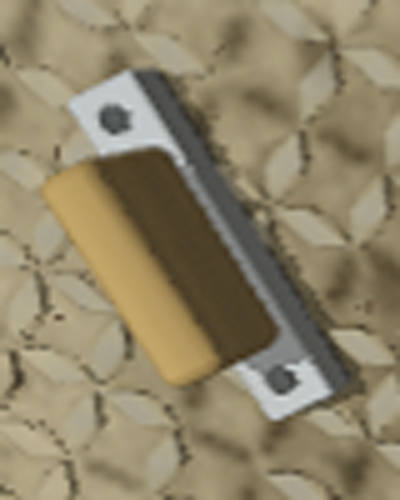

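```bash
cat >> h.py <<'E'
def w1():
    d=np.load("w1.npz"); return cam("wrist",(d["p"],d["r"]))
def z2(px,ox,oy,f): px=np.atleast_2d(np.array(px,float)); return (px+.5)/f-.5+[ox,oy]
E
python3 - <<'E'
from h import *
C=w1();S=cam("scene");D=cam("side")
pp=lambda l,z:plane(C,z2(l,200,90,6),z)
pc=pp([(57,100),(657,72),(660,485),(100,503)],.024);print("corners",pc)
print("holes",pp([(109,147),(606,124),(612,441),(141,461)],.024))
print("ring",pp([(468,245),(457,105),(481,380)],.024))
print("chips",pp([(455,195),(430,365),(300,308)],.027))
b=plane(C,z2([(70,100),(133,70),(350,385),(275,420)],70,120,5),.022);print("block bar top",b,b.mean(0))
print("bar holes",plane(C,z2([(115,119),(281,377)],70,120,5),.022))
s=plane(C,z2([(92,203),(265,75),(250,478)],370,40,5),.008);print("stand base",s)
print("stand holes",plane(C,z2([(124,203),(260,102),(268,455)],370,40,5),.008))
print("cap",plane(C,z2([(462,262)],370,40,5),.122), "bar ends",plane(C,z2([(270,165),(400,390)],370,40,5),.056))
f=1.4
for a,bx in [((445,265),(317,171.5)),((465,303),(317,171.5)),((530,217),(283.5,153)),((545,237),(283.5,153)),((445,265),(317,192)),((460,232),(298,208))]:
    print(a,tri(C,np.array(a)/f,S,bx))
E
```

```text
corners [[ 0.4235 -0.0535  0.024 ]
 [ 0.4573  0.1003  0.024 ]
 [ 0.5636  0.0763  0.024 ]
 [ 0.5281 -0.0772  0.024 ]]
holes [[ 0.4382 -0.0441  0.024 ]
 [ 0.4664  0.0844  0.024 ]
 [ 0.5482  0.0662  0.024 ]
 [ 0.5197 -0.0623  0.024 ]]
ring [[0.4869 0.0412 0.024 ]
 [0.4518 0.0477 0.024 ]
 [0.5225 0.0353 0.024 ]]
chips [[ 0.4734  0.0413  0.027 ]
 [ 0.5147  0.023   0.027 ]
 [ 0.491  -0.0069  0.027 ]]
block bar top [[ 0.419  -0.27    0.022 ]
 [ 0.4156 -0.2457  0.022 ]
 [ 0.5327 -0.22    0.022 ]
 [ 0.5377 -0.2506  0.022 ]] [ 0.4762 -0.2466  0.022 ]
bar holes [[ 0.4284 -0.2584  0.022 ]
 [ 0.5238 -0.2421  0.022 ]]
stand base [[0.4582 0.2302 0.008 ]
 [0.4356 0.2875 0.008 ]
 [0.5563 0.269  0.008 ]]
stand holes [[0.4608 0.24   0.008 ]
 [0.4428 0.2852 0.008 ]
 [0.5503 0.2757 0.008 ]]
cap [[0.4956 0.2791 0.122 ]] bar ends [[0.4613 0.2646 0.056 ]
 [0.533  0.2955 0.056 ]]
(445, 265) (array([0.5817, 0.0686, 0.148 ]), np.float64(0.03602652820014286))
(465, 303) (array([0.6158, 0.0877, 0.1234]), np.float64(0.0010554296178857576))
(530, 217) (array([0.5441, 0.1497, 0.1671]), np.float64(0.0160620718212293))
(545, 237) (array([0.5632, 0.1688, 0.1467]), np.float64(0.001292415451751327))
(445, 265) (array([0.5996, 0.076 , 0.064 ]), np.float64(0.024164918678269524))
(460, 232) (array([ 0.5755,  0.1121, -0.0159]), np.float64(0.006543998634725702))
```

```bash
python3 - <<'E'
from h import *
a=1.74; o=down(a)
reach([.466,-.251,.16],o)
P=(get_tool_pos(),get_ee_rot()); im=capture("wrist"); save("w2",im); np.savez("w2.npz",p=P[0],r=P[1])
print(get_tool_pos(),get_t())
E
```

```text
[ 0.4675 -0.2499  0.1606] 4.875
```

View pics/w2.png

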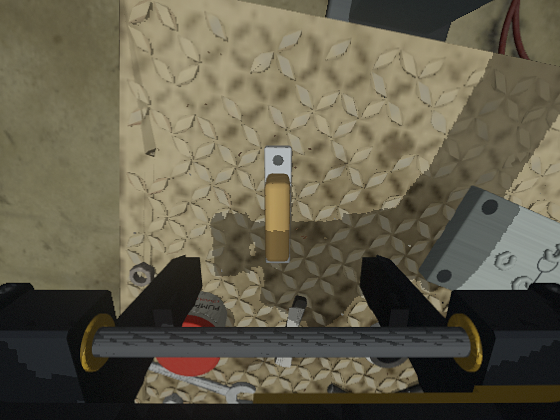

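```bash
python3 - <<'E'
from h import *
d=np.load("w2.npz");C=cam("wrist",(d["p"],d["r"]))
print(plane(C,[(278,148),(278,160)],.022),plane(C,[(278,176),(278,262)],.066))
e=plane(C,[(278,148)],.022)[0][:2]
print("centre", e+.061*np.array([np.cos(.17),np.sin(.17)]))
E
```

```text
[[ 0.4178 -0.2605  0.022 ]
 [ 0.4288 -0.2586  0.022 ]] [[ 0.4347 -0.2573  0.066 ]
 [ 0.5116 -0.2443  0.066 ]]
centre [ 0.4779 -0.2501]
```

```bash
python3 - <<'E'
from h import *
move_l([.4665,-.252,.028],down(1.74),max_speed=.12,stop_force=8)
print(get_tool_pos())
set_gripper(.0,40)
print(get_grip_width(),get_tool_pos(),get_force())
p=get_tool_pos(); np.save("zpick.npy",p)
move_l([p[0],p[1],.11],max_speed=.12)
print(get_grip_width(),get_force(),get_t())
save("w3",capture("wrist")); save("s3",capture("scene"))
E
```

```text
[ 0.4669 -0.2522  0.0286]
0.021562474315674984 [ 0.4665 -0.2522  0.028 ] [ 0.078   0.0818 -1.3388]
0.021909750256249787 [ 0.4282  0.8137 -2.0035] 7.9667
```

View pics/w3.png

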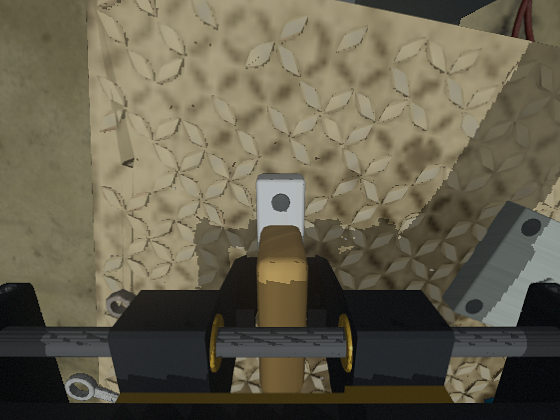

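```bash
cat >> h.py <<'E'
PX=np.array([-.2143,-.9768]);PY=np.array([.9768,-.2143]);PC=np.array([.4931,.0111]);AP=np.arctan2(.9768,.2143)
def onplate(x,y): return PC+x*PX+y*PY
E
python3 - <<'E'
from h import *
o=down(AP)
t=onplate(-.060,-.022)
reach([*t,.13],o)
print(get_tool_pos(),t,get_force())
P=(get_tool_pos(),get_ee_rot());np.savez("w4.npz",p=P[0],r=P[1]); save("w4",capture("wrist")); save("s4",capture("scene")[110:370,150:450],2.6);save("d4",capture("side")[150:300,200:400],3.5)
print(get_t())
E
```

```text
[0.4847 0.0728 0.1299] [0.4845 0.0744] [ 0.4065 -0.3518 -2.8441]
9.4583
```

View pics/w4.png

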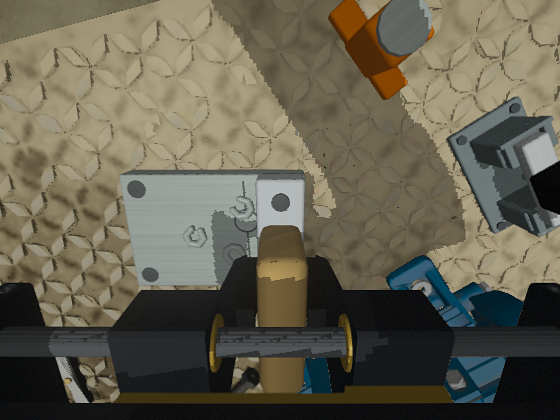

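View pics/s4.png

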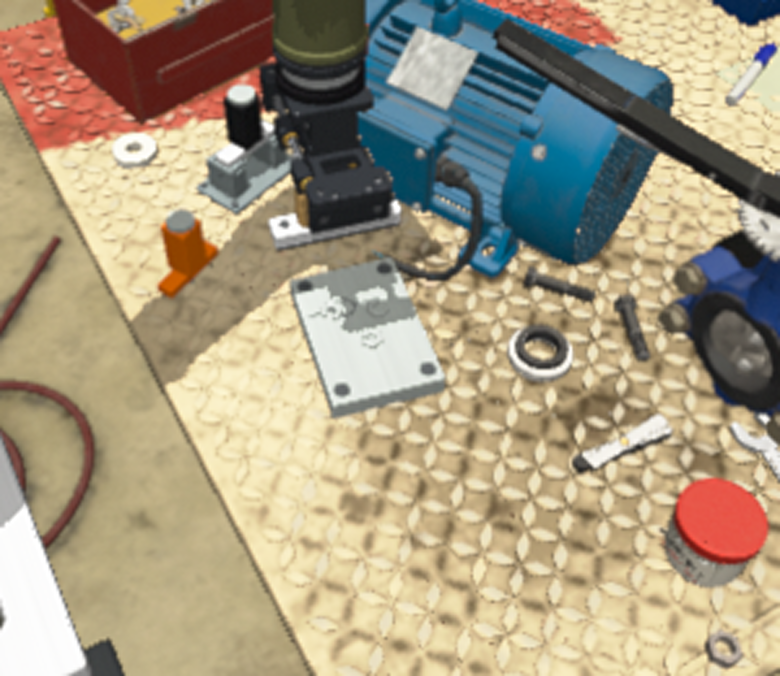

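```bash
python3 - <<'E'
from h import *
d=np.load("w4.npz");C=cam("wrist",(d["p"],d["r"]))
print("holes now",plane(C,[(137,189),(150,274)],.024))
o=down(AP)
t=onplate(-.060,-.022)
move_l([*t,.062],o,max_speed=.1,stop_force=8)
print(get_tool_pos(),get_force())
hit=move_l([*t,.046],o,max_speed=.02,stop_force=4)
print(hit,get_tool_pos(),get_force(),get_t())
save("w5",capture("wrist"))
save("d5",capture("side")[150:300,200:400],3.5)
E
```

```text
holes now [[ 0.4384 -0.0432  0.024 ]
 [ 0.5195 -0.0617  0.024 ]]
[0.4848 0.0743 0.0623] [-0.2932  0.2679 -0.4916]
True [0.4844 0.0741 0.0516] [ 0.0018 -0.2679  3.6497] 10.85
```

View pics/w5.png

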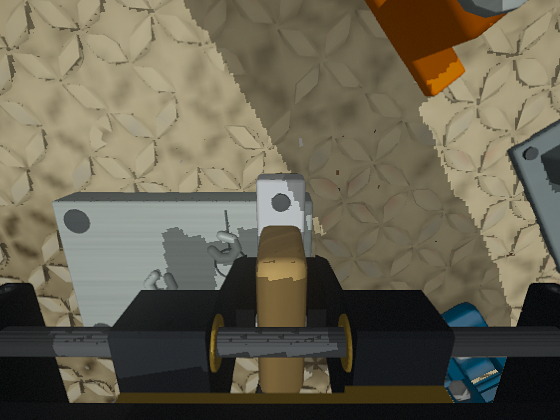

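View pics/d5.png

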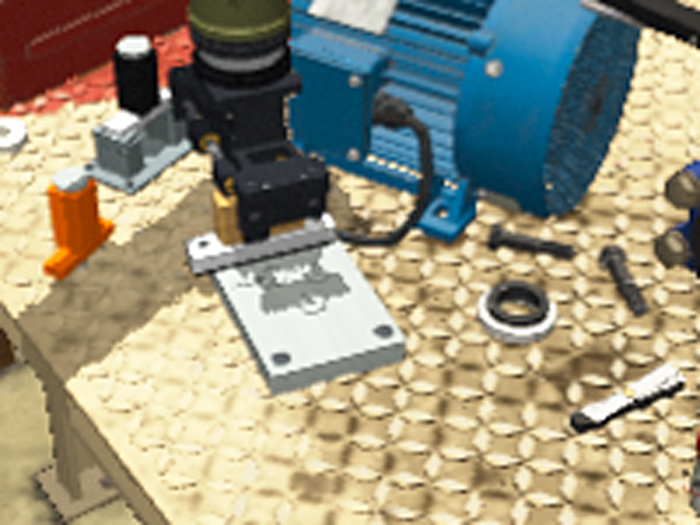

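```bash
python3 - <<'E'
from h import *
o=down(AP)
for x,v in [(0.03,.06),(.092,.045)]:
    h=move_l([*onplate(x,-.022),.0515],o,max_speed=v,stop_force=25)
    print(h,get_tool_pos(),get_force(),get_t())
hold(.3)
save("w6",capture("wrist"))
save("s6",capture("scene")[110:370,150:450],2.6)
save("d6",capture("side")[150:300,200:400],3.5)
E
```

```text
False [ 0.4652 -0.013   0.0516] [2.0994 2.7176 5.9824] 12.6
False [ 0.4512 -0.0745  0.0512] [-0.1083 -0.6937 -2.0403] 14.125
```

View pics/w6.png

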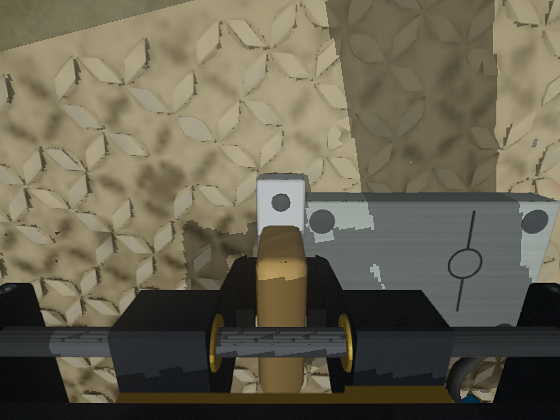

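View pics/s6.png

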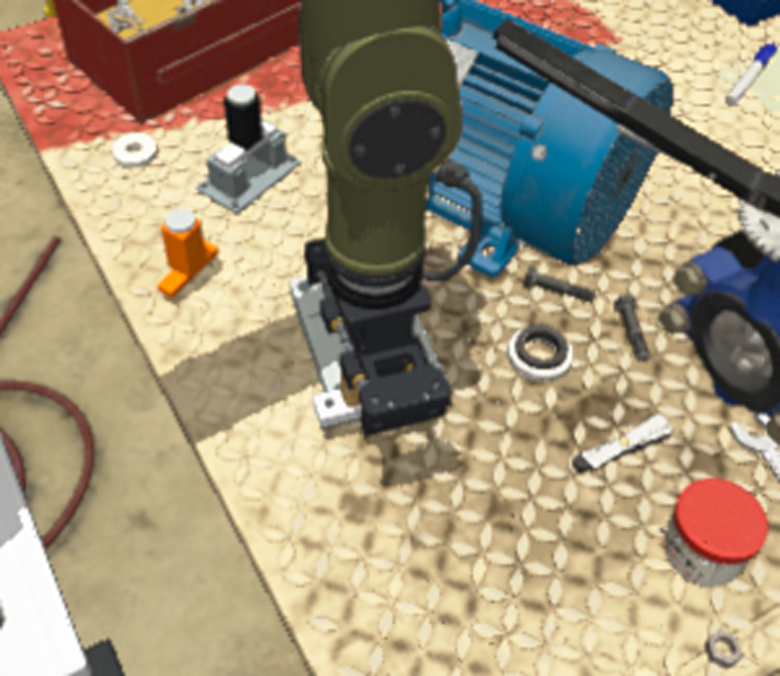

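```bash
python3 - <<'E'
from h import *
o=down(AP)
p=get_tool_pos()
move_l([p[0],p[1],.16],o,max_speed=.15)
reach([.48,-.25,.2],down(1.74))
hold(.1)
P=(get_tool_pos(),get_ee_rot());np.savez("w7.npz",p=P[0],r=P[1])
save("w7",capture("wrist"))
save("s7",capture("scene")[110:370,150:450],2.6)
print(get_t(),get_tool_pos())
E
```

```text
16.4083 [ 0.4801 -0.2479  0.1994]
```

View pics/w7.png

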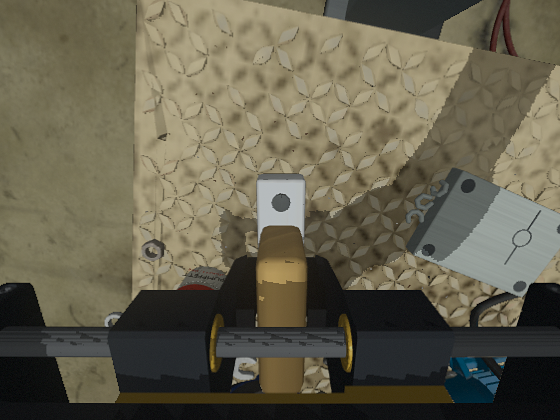

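View pics/s7.png

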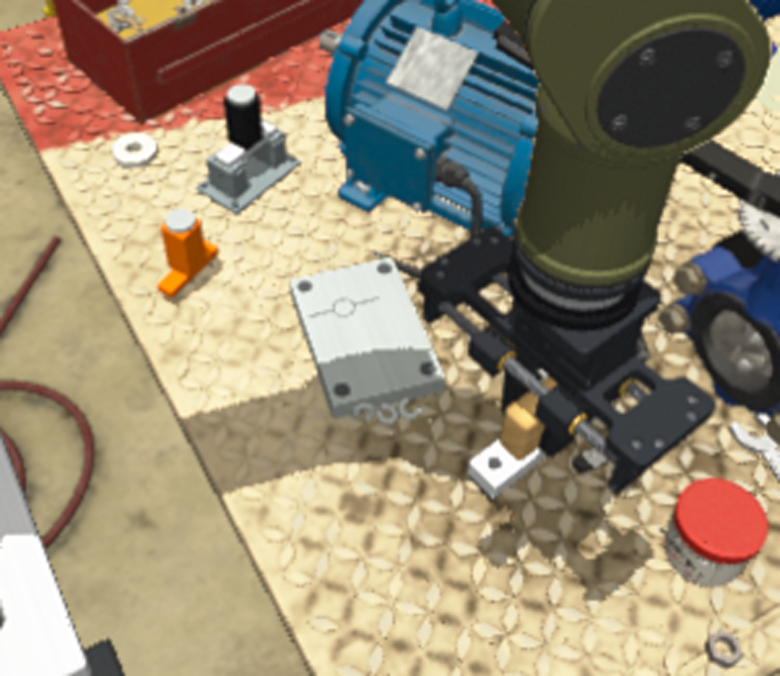

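```bash
python3 - <<'E'
from h import *
im=cv2.imread("pics/w7.png")
cv2.imwrite("pics/w7c.png",cv2.resize(im[150:280,380:540],None,fx=4.5,fy=4.5,interpolation=cv2.INTER_CUBIC))
d=np.load("w7.npz");C=cam("wrist",(d["p"],d["r"]))
print(plane(C,[(455,178),(434,193),(416,213)],.005))
p=plane(C,[(468,186),(429,250),(519,286),(522,239)],.024);print(p)
print([( (q[:2]-PC)@PX,(q[:2]-PC)@PY) for q in p])
E
```

```text
[[ 0.4348 -0.05    0.005 ]
 [ 0.4561 -0.0681  0.005 ]
 [ 0.4834 -0.0812  0.005 ]]
[[ 0.4388 -0.0445  0.024 ]
 [ 0.5204 -0.0617  0.024 ]
 [ 0.5487  0.065   0.024 ]
 [ 0.4884  0.0416  0.024 ]]
[(np.float64(0.06595765855126308), np.float64(-0.04112863198364805)), (np.float64(0.06524818684983107), np.float64(0.04221776592670979)), (np.float64(-0.06458681742140038), np.float64(0.04276423540138114)), (np.float64(-0.028836082139593513), np.float64(-0.011103028469188354))]
```

View pics/w7c.png

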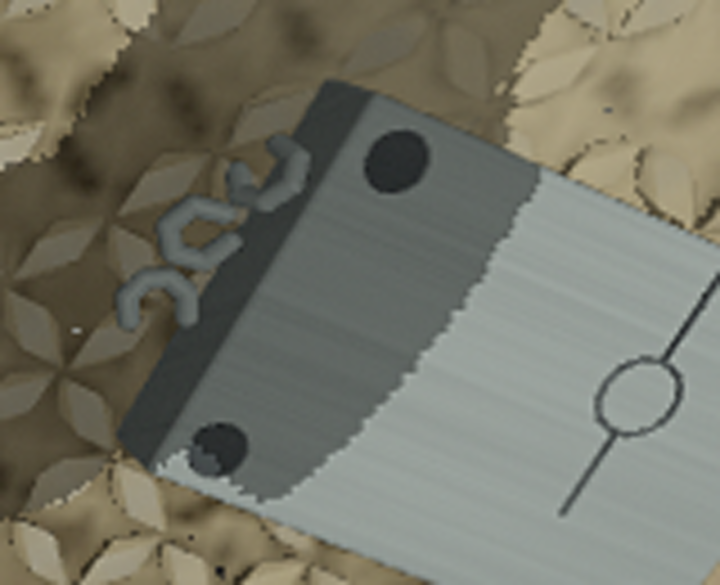

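```bash
python3 - <<'E'
from h import *
d=np.load("w7.npz");C=cam("wrist",(d["p"],d["r"]))
px=z2([(270,185),(300,150),(245,175),(205,235),(240,215),(160,300)],380,150,4.5)
for z in (0,.005,.01,.015,.02,.024):
    q=plane(C,px,z)[:,:2]-PC; print(z,q@PX, q@PY)
E
```

```text
0 [0.0776 0.0753 0.0851 0.0864 0.0806 0.0882] [-0.0239 -0.035  -0.0238 -0.0055 -0.0138  0.0151]
0.005 [0.0806 0.0784 0.0881 0.0893 0.0836 0.091 ] [-0.0241 -0.035  -0.0239 -0.0059 -0.0141  0.0144]
0.01 [0.0837 0.0815 0.091  0.0922 0.0866 0.0939] [-0.0242 -0.035  -0.0241 -0.0063 -0.0144  0.0136]
0.015 [0.0867 0.0845 0.0939 0.0951 0.0896 0.0968] [-0.0244 -0.035  -0.0242 -0.0068 -0.0147  0.0129]
0.02 [0.0897 0.0876 0.0969 0.098  0.0926 0.0997] [-0.0246 -0.035  -0.0244 -0.0072 -0.015   0.0122]
0.024 [0.0922 0.0901 0.0992 0.1004 0.095  0.102 ] [-0.0247 -0.035  -0.0245 -0.0075 -0.0153  0.0116]
```

```bash
python3 - <<'E'
from h import *
C=w1();f=1.4
for z in (.1,.15,.2): print(z,plane(C,np.array([(530,217),(575,225),(610,220),(665,250),(715,245)])/f,z)[:,:2].tolist())
o=down(1.74)
move_l([.4665,-.252,.04],o,max_speed=.15)
print(move_l([.4665,-.252,.026],o,max_speed=.03,stop_force=4),get_tool_pos(),get_force())
set_gripper(.06)
move_l([.4665,-.252,.12],o,max_speed=.2)
P=(get_tool_pos(),get_ee_rot());np.savez("w8.npz",p=P[0],r=P[1])
save("w8",capture("wrist"))
print(get_t())
E
```

```text
0.1 [[0.5517012452686676, 0.17157720935905987], [0.5713528890721388, 0.21440962513760176], [0.5753728990115061, 0.24924863472693717], [0.6210418541680357, 0.3014324245277159], [0.6289763898200469, 0.3518554920746018]]
0.15 [[0.5408201748780544, 0.1576438378541062], [0.5581598657295115, 0.19543715710253454], [0.5617069343750414, 0.22617746879815545], [0.6020030832286756, 0.2722220028662464], [0.6090041461744348, 0.3167129580142681]]
0.2 [[0.5299391044874413, 0.14371046634915255], [0.5449668423868842, 0.17646468906746732], [0.5480409697385766, 0.20310630286937373], [0.5829643122893156, 0.24301158120477687], [0.5890319025288225, 0.2815704239539344]]
True [ 0.4667 -0.2523  0.0275] [-0.667  -0.1847  4.3325]
19.4417
```

View pics/w8.png

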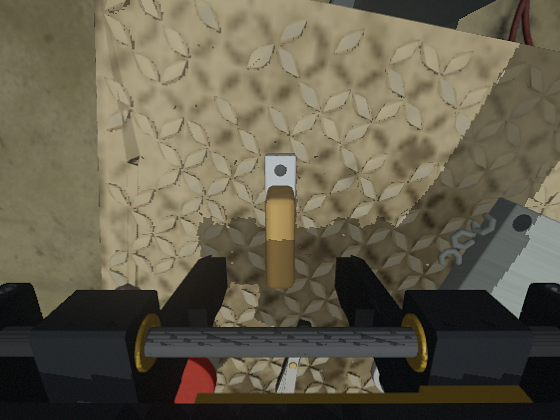

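```bash
python3 - <<'E'
from h import *
o=down(1.96)
reach([.475,.272,.26],o)
P=(get_tool_pos(),get_ee_rot());np.savez("w9.npz",p=P[0],r=P[1])
save("w9",capture("wrist"));save("w9b",cv2.imread("pics/w9.png")[:,:,::-1],1.4)
print(get_t(),get_tool_pos(),get_qpos())
E
```

```text
21.45 [0.4756 0.2705 0.2598] [-0.707   0.5629  0.1712  1.7884 -0.1258  0.8014  1.4835]
```

View pics/w9b.png

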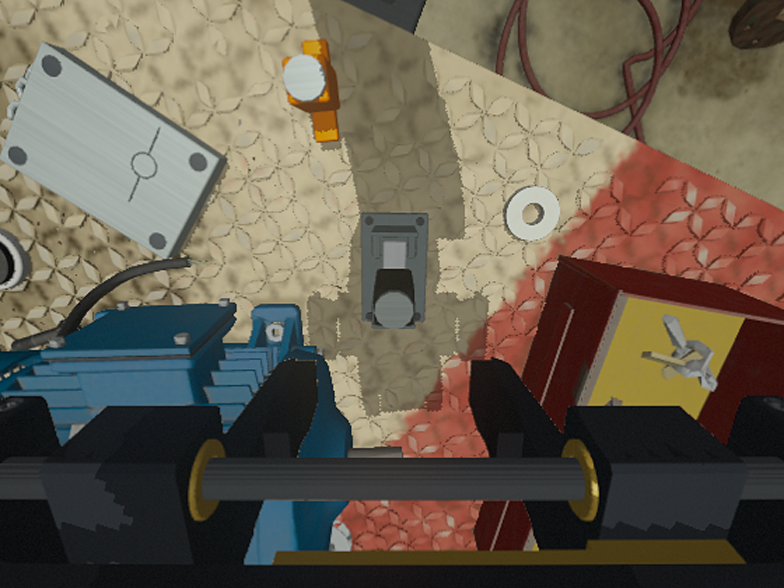

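```bash
python3 - <<'E'
from h import *
C=w1();d=np.load("w9.npz");W=cam("wrist",(d["p"],d["r"]))
f=1.4
for a,b in [((530,217),(234,302)),((545,237),(234,302)),((545,237),(220,345)),((575,225),(320,352)),((600,222),(320,352)),((600,222),(345,400)),((715,245),(400,452))]:
    print(a,b,tri(C,np.array(a)/f,W,np.array(b)/f))
print("cap",plane(W,np.array([(394,310)])/f,.122))
b=plane(W,np.array([(362,213),(427,213),(362,322)])/f,.008);print("base",b)
u=np.array([np.cos(.389),np.sin(.389)])
print("holes",plane(W,np.array([(369,221),(420,221),(369,317)])/f,.008))
m=plane(W,np.array([(394.5,213)])/f,.008)[0][:2]; print("centre from near edge", m+.055*u)
g=np.array([.496,.2795])
for z in (.1,.14,.16,.18):
    q=plane(W,np.array([(318,352),(345,400),(234,302),(205,345)])/f,z)[:,:2]-g
    print(z,q@u, q@[-u[1],u[0]])
r=np.array([(144,165),(158,128),(130,201)])/f
q=plane(W,r,.024);print("ring",q,np.arctan2(*(q[2]-q[1])[[1,0]]))
q=plane(cam("wrist",(np.load("w7.npz")["p"],np.load("w7.npz")["r"])),z2([(638,397),(718,275),(562,514)],380,150,4.5),.024);print("ring w7",q)
E
```

```text
(530, 217) (234, 302) (array([0.547 , 0.1685, 0.102 ]), np.float64(0.009516749750697408))
(545, 237) (234, 302) (array([0.5566, 0.1728, 0.1096]), np.float64(0.03424850134417696))
(545, 237) (220, 345) (array([0.5665, 0.1733, 0.1294]), np.float64(0.0029458870842672094))
(575, 225) (320, 352) (array([0.5908, 0.2407, 0.0346]), np.float64(0.0046985224674681745))
(600, 222) (320, 352) (array([0.5753, 0.2444, 0.0794]), np.float64(0.01173370542433793))
(600, 222) (345, 400) (array([0.5945, 0.2659, 0.0735]), np.float64(0.03466431920323055))
(715, 245) (400, 452) (array([0.6195, 0.3374, 0.1134]), np.float64(0.010399388312490078))
cap [[0.4953 0.2799 0.122 ]]
base [[0.4563 0.2319 0.008 ]
 [0.4335 0.2882 0.008 ]
 [0.559  0.2708 0.008 ]]
holes [[0.4608 0.2407 0.008 ]
 [0.4428 0.2851 0.008 ]
 [0.5512 0.2755 0.008 ]]
centre from near edge [0.4958 0.2809]
0.1 [0.0435 0.0879 0.0008 0.0371] [-0.0604 -0.0406 -0.1226 -0.1504]
0.14 [ 0.0239  0.0625 -0.0132  0.0183] [-0.0525 -0.0352 -0.1065 -0.1306]
0.16 [ 0.0141  0.0498 -0.0202  0.009 ] [-0.0485 -0.0325 -0.0984 -0.1207]
0.18 [ 0.0043  0.037  -0.0272 -0.0004] [-0.0445 -0.0298 -0.0904 -0.1108]
ring [[0.4865 0.0423 0.024 ]
 [0.4523 0.0473 0.024 ]
 [0.5218 0.0368 0.024 ]] -0.14906212351814296
ring w7 [[0.4873 0.0403 0.024 ]
 [0.4525 0.0462 0.024 ]
 [0.5228 0.0345 0.024 ]]
```

```bash
python3 - <<'E'
from h import *
o=down(1.957); g=[.4955,.280]
set_gripper(.088)
reach([*g,.165],o)
move_l([*g,.077],o,max_speed=.1,stop_force=6)
print(get_tool_pos(),get_force())
set_gripper(0,30)
p=get_tool_pos();np.save("gpick.npy",p)
print(get_grip_width(),p,get_force(),get_moment())
save("w10",capture("wrist"))
move_l([p[0],p[1],p[2]+.03],o,max_speed=.06,stop_force=12)
print(get_tool_pos(),get_force(),get_t(),get_grip_width())
save("w11",capture("wrist"));save("s11",capture("scene")[110:370,150:450],2.6)
E
```

```text
[0.496  0.2802 0.0776] [ 0.587   0.0136 -0.5371]
0.02971686799821864 [0.4956 0.2799 0.077 ] [ 1.112  -0.4319 -0.0952] [-0.0047  0.0031 -0.0063]
[0.4955 0.2799 0.1072] [-0.0243 -1.1382 -3.2131] 25.15 0.029678589500618965
```

View pics/w11.png

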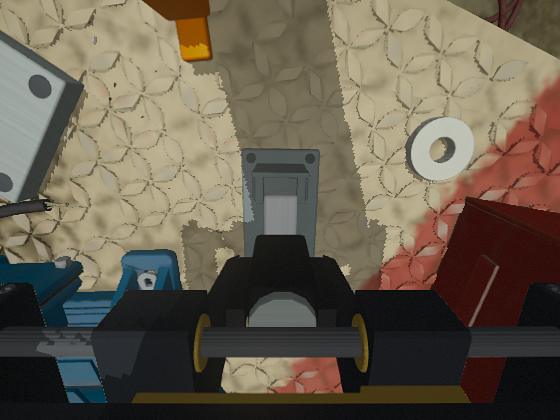

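View pics/s11.png

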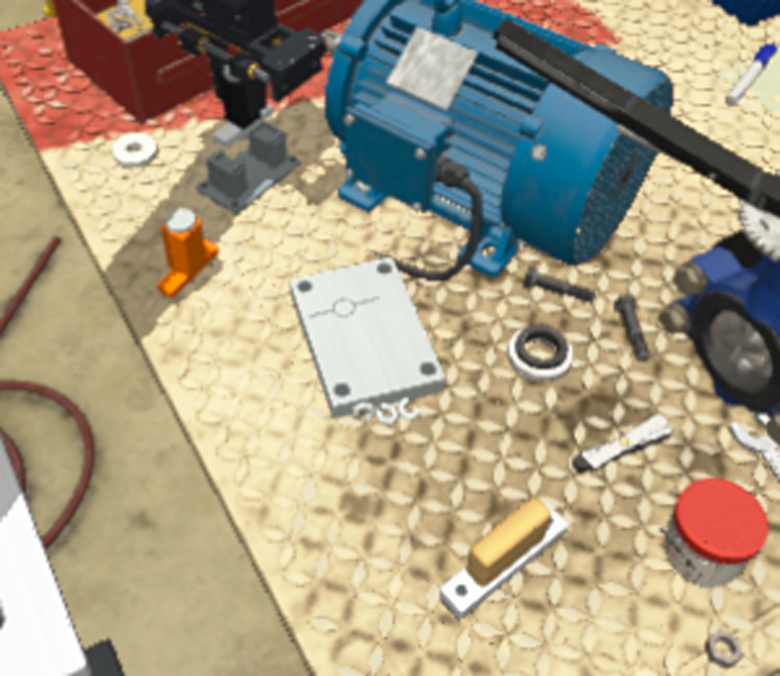

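```bash
python3 - <<'E'
from h import *
p=get_tool_pos()
move_l([p[0],p[1],.16],max_speed=.15)
o=down(1.406); m=[.487,.0415]
reach([*m,.16],o)
move_l([*m,.083],o,max_speed=.1,stop_force=6)
hold(.2)
P=(get_tool_pos(),get_ee_rot());np.savez("w12.npz",p=P[0],r=P[1])
w=capture("wrist");s=capture("scene");d=capture("side")
save("w12",w,1.4);save("s12r",s);save("d12r",d);save("s12",s[190:290,230:340],7);save("d12",d[180:280,230:340],7)
print(get_tool_pos(),P[1],o,get_force(),get_t())
E
```

```text
[0.4872 0.0415 0.0833] [ 0.1295  1.5658 -0.1292] [ 0.1294  1.5669 -0.1294] [-0.1827 -1.4525 -2.5464] 27.9583
```

View pics/w12.png

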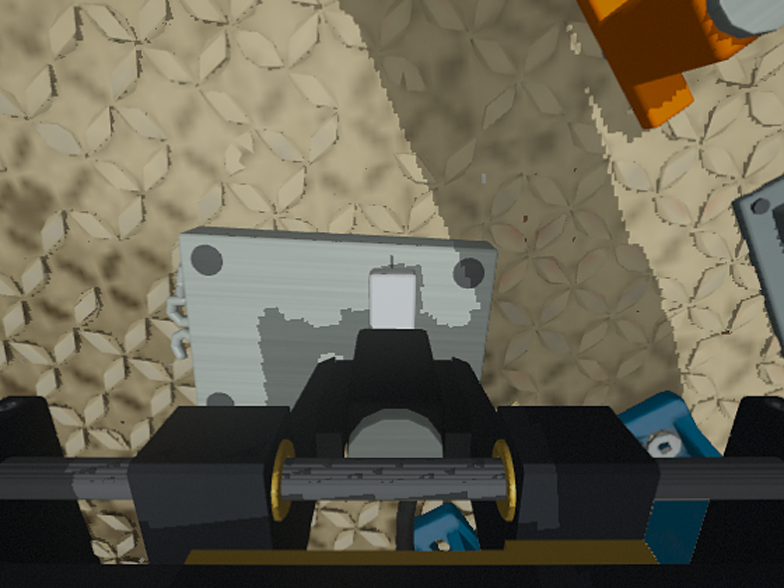

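View pics/s12.png

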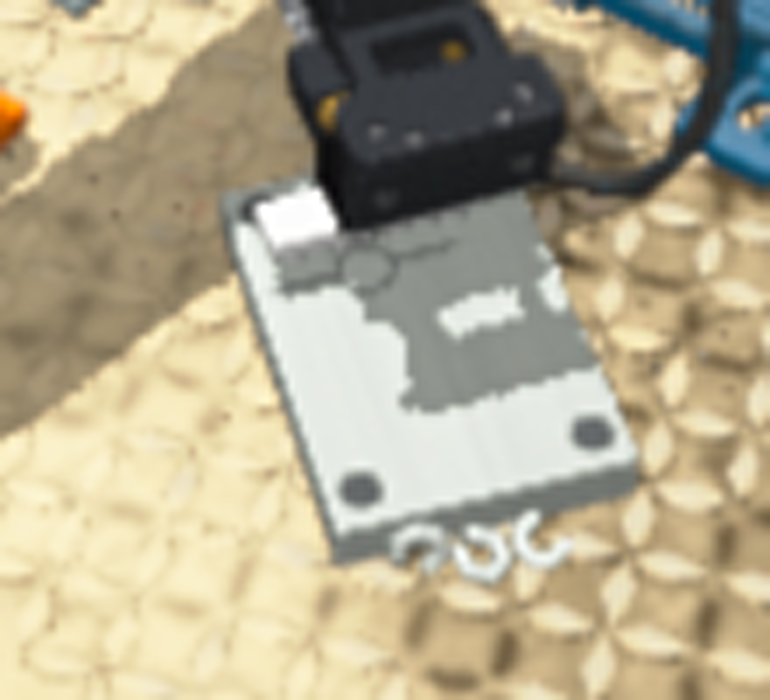

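View pics/d12.png

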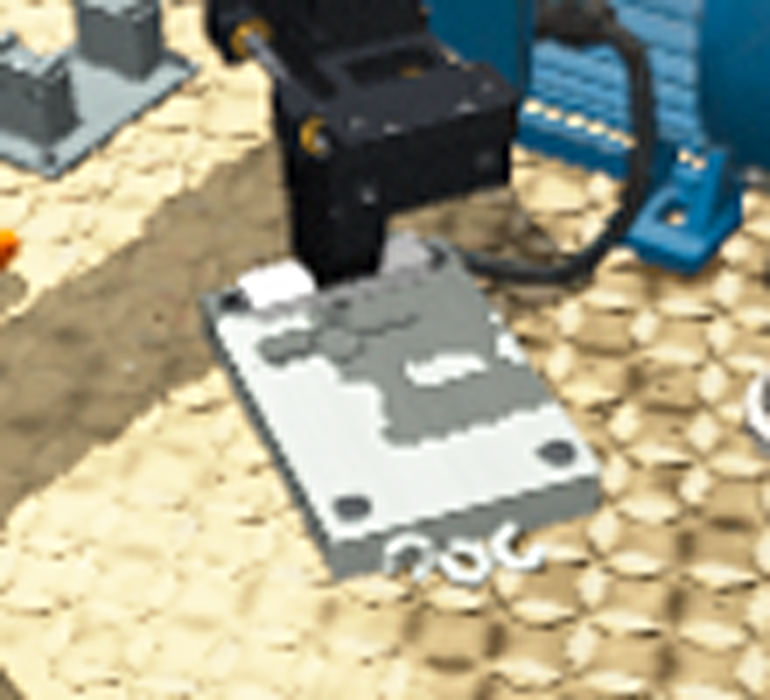

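```bash
python3 - <<'E'
from h import *
S=cam("scene");D=cam("side")
print(plane(S,z2([(368,267),(279,283),(457,241)],230,190,7),.024))
print(plane(D,z2([(343,345),(416,319)],230,180,7),.024))
d=np.load("w12.npz");W=cam("wrist",(d["p"],d["r"]))
print("lineend",plane(W,[(391/1.4,256/1.4)],.024),"bar end mid",plane(W,[(392.5/1.4,274/1.4)],.0505+.012),"R",R.from_rotvec(d["r"]).as_matrix()[:,0])
m=[.487,.0415];o=down(1.406)
h=move_l([*m,.071],o,max_speed=.01,stop_force=2.0)
print(h,get_tool_pos(),get_force(),get_t())
E
```

```text
[[0.4886 0.0405 0.024 ]
 [0.4566 0.0496 0.024 ]
 [0.5233 0.0354 0.024 ]]
[[0.4872 0.0358 0.024 ]
 [0.5209 0.0331 0.024 ]]
lineend [[0.4516 0.0473 0.024 ]] bar end mid [[0.4502 0.0482 0.0625]] R [ 0.0012  0.0001 -1.    ]
True [0.4868 0.0415 0.0709] [ 0.6092  0.3014 -0.2007] 29.0917
```

```bash
python3 - <<'E'
from h import *
m=[.487,.0415];o=down(1.406)
h=move_l([*m,.067],o,max_speed=.01,stop_force=6)
hold(.5)
f=[]
for i in range(6): f.append(get_force()); hold(.1)
print(h,get_tool_pos(),np.mean(f,0),get_t(),get_grip_width())
save("w13",capture("wrist"),1.4);s=capture("scene");d=capture("side");save("s13",s[110:370,150:450],2.6);save("d13",d[180:280,230:340],7)
E
```

```text
False [0.487  0.0415 0.067 ] [-0.1867 -0.6864  1.9197] 30.7083 0.029942013909942694
```

View pics/d13.png

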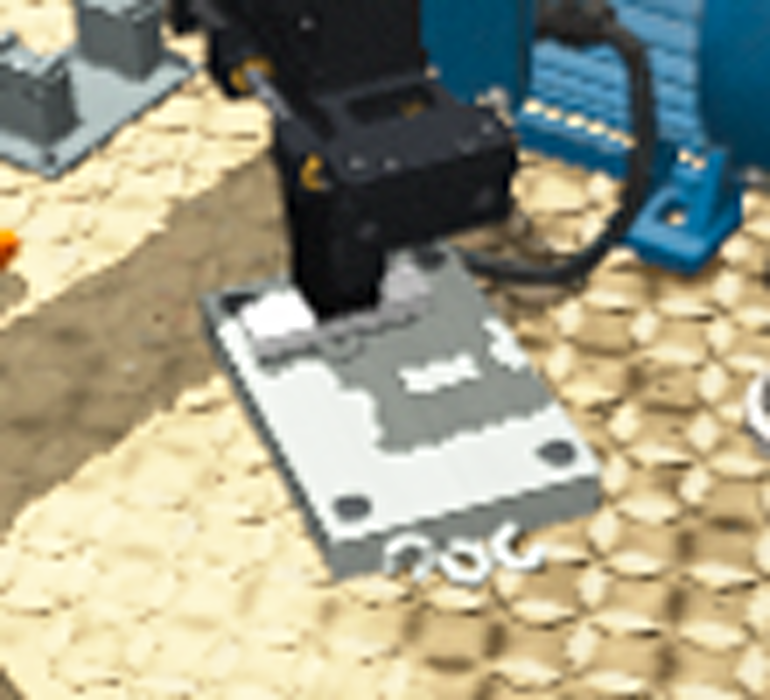

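View pics/s13.png

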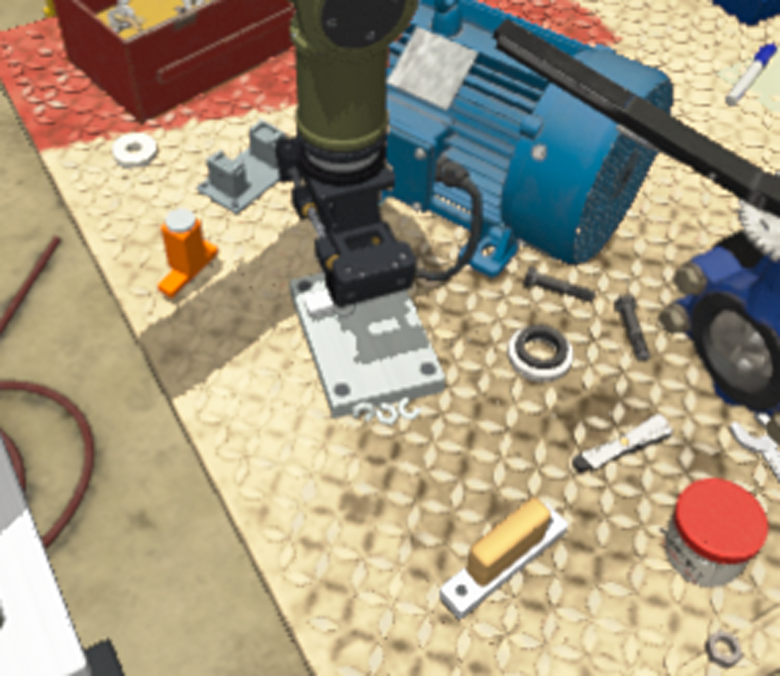

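View pics/w13.png

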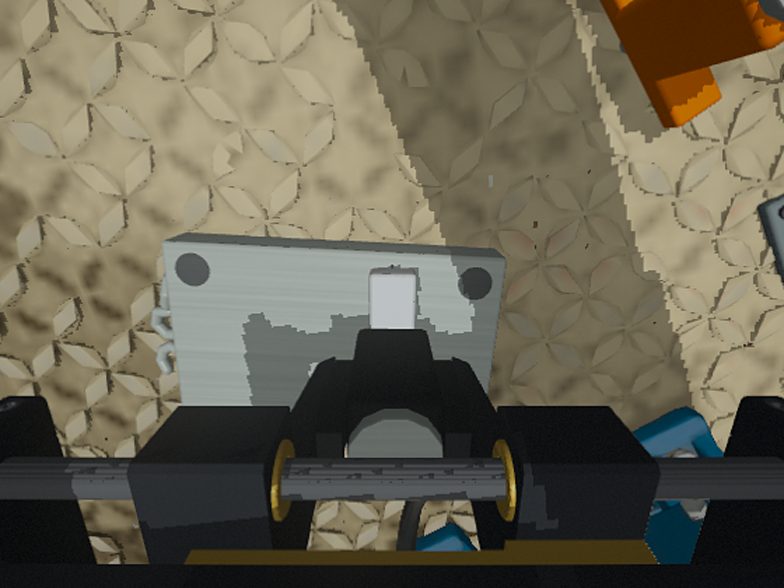

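```bash
python3 - <<'E'
from h import *
finish_job(); print(get_t(),get_tool_pos(),get_force())
E
```

```text
the job is handed in; nothing more can be done
the job is handed in; nothing more can be done
```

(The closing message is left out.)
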